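# Set two glass globe heads into the sprung pockets of a sloping wiring tray

### The job

Set the two globe lamp heads from the plywood rack glass-down into the two pockets of the sloping wiring tray, the larger globe in the larger pocket and the smaller in the smaller, each seated in its rubber cup with its brass collar pointing squarely out of the slope, and let go. Handle them by their brass collars, not by the glass, and lower each one gently until you feel the cup take it - the cups' heights are not known, so neither press the glass down hard nor let it drop. Leave everything else on the bench where it is.

Things in the scene. Friction and masses are not known exactly. Their poses are not given: they have to be found in the camera images.
- head_large: The bigger of two globe lamp heads: white glass ball 60 mm across, cemented under a plain brass collar 32 mm in diameter that stands 24 to 59 mm above the ball's centre, then a 10 mm nipple 12 mm tall. About 140 g. Origin at the ball's centre, z along its axis to the collar (up at the start: it stands glass down in a hole of the rack, kept upright by friction alone).
- glass_large: The glass ball alone of that head (60 mm, fixed to it, same origin and axes). Fragile: not to be gripped or pushed with the fingers; it cracks at about 12 N against the tray or its cup.
- collar_large (a point): Middle of that head's brass collar, on its axis: 42 mm above the ball's centre, 17.5 mm below the collar's flat top and 17.5 mm above where it meets the glass. Grip here, across the 32 mm diameter. Same axes as the head.
- head_small: The smaller of two globe lamp heads: white glass ball 48 mm across, cemented under a plain brass collar 26 mm in diameter that stands 19 to 53 mm above the ball's centre, then a 10 mm nipple 12 mm tall. About 90 g. Origin at the ball's centre, z along its axis to the collar (up at the start: it stands glass down in a hole of the rack, kept upright by friction alone).
- glass_small: The glass ball alone of that head (48 mm, fixed to it, same origin and axes). Fragile: not to be gripped or pushed with the fingers; it cracks at about 12 N against the tray or its cup.
- collar_small (a point): Middle of that head's brass collar, on its axis: 36 mm above the ball's centre, 17.0 mm below the collar's flat top and 17.0 mm above where it meets the glass. Grip here, across the 26 mm diameter. Same axes as the head.
- stand: Wiring stand, fixed: plywood foot 130 x 240 mm, two cheeks, and an aluminium plate (the tray, 108 mm up the slope, 236 mm wide, 8 mm thick) sloping 32 degrees, its low edge at the stand's -x side, which more or less faces the robot. Origin under the middle of the foot, z up, y along the plate's level width. The plate's top face passes 88 mm above the origin.
- tray: The sloping plate with its two pockets, part of the stand: in each hole a grey rubber cup, dished to fit its ball and guiding one that is a few mm off. Sprung: it yields from 2 N, up to 3 mm at 5 N, then is hard. It sits on a screwed stem set by hand, so its height is unknown until the ball touches. Origin: middle of the plate's top face; z square out of it, y level.
- pocket_large (a point): Where the axis of the pocket for the 60 mm ball (at the stand's +y end, 70 mm hole; the two are 108 mm apart) crosses the plate's top face. z is the axis, square out of the plate: 32 degrees from vertical, leaning to the stand's -x side; y level. A fully seated ball has its centre on this axis, anywhere from 4 to 26 mm out of the face.
- pocket_small (a point): Where the axis of the pocket for the 48 mm ball (at the stand's -y end, 58 mm hole; the two are 108 mm apart) crosses the plate's top face. z is the axis, square out of the plate: 32 degrees from vertical, leaning to the stand's -x side; y level. A fully seated ball has its centre on this axis, anywhere from 4 to 26 mm out of the face.
- rack: Plywood block 90 x 290 x 34 mm, fixed, with three 41 mm holes through it at y = -95, 0 and 95 mm, in which the two globe heads and the tube head stand, in any order. Origin under its middle, z up, y along its length.
- tube_head: Bystander in the rack's third hole: a lamp head with a straight white glass tube 36 mm in diameter and 66 mm tall instead of a ball, a 30 mm brass collar 32 mm tall and a nipple 10 mm tall. Origin under its middle, z up.
- coupler: Bystander: brass sleeve, 33 mm in diameter, 34 mm tall, upright between the rack and the stand. Origin under its middle.
- rod_head: Bystander: brass cup 34 mm in diameter and 34 mm tall with a 10 mm steel rod standing on it, 84 mm tall in all. Origin under its middle.
- cutters: Bystander: side cutters with red grips, 160 mm long, 60 mm wide, 16 mm tall, lying at the far side. Origin near the middle, on the mat.
- bottle: Bystander: flat clear glass bottle with a pink core, lying, 72 x 105 x 36 mm, with a short steel neck at +y. Origin under its middle.
- led_board: Bystander: white disc 22 mm in diameter, 4 mm thick, between the rack and the stand. Origin under its middle.
- screwdriver: Bystander: screwdriver with black handle, 180 mm long, lying near the robot. Origin under its middle.
Mind the look-alikes: they are no part of the job. What is shaped like the head_small but red or turquoise is not meant.

How it is judged:
At the end, for the whole second after the job is handed in: Each globe rests, let go and still, on the cup of its own pocket: ball's centre within 4 mm of the pocket's axis along x and along y, 0 to 29 mm out of the plate's face, head's axis within 12 degrees of square to the plate, borne by the stand (at least 0.2 N), under 0.02 m/s and 0.2 rad/s (x of head_large in the frame of pocket_large between -0.004 and 0.004 m and y of head_large in the frame of pocket_large between -0.004 and 0.004 m and z of head_large in the frame of pocket_large between 0 and 0.029 m and angle between the z axis of head_large and the z axis of pocket_large, either way round below 0.21 rad and contact force between each of glass_large, glass_small and stand above 0.2 N and contact force between the fingers and head_large below 0.05 N and linear speed of each of head_large, head_small below 0.02 m/s and angular speed of each of head_large, head_small below 0.2 rad/s and x of head_small in the frame of pocket_small between -0.004 and 0.004 m and y of head_small in the frame of pocket_small between -0.004 and 0.004 m and z of head_small in the frame of pocket_small between 0 and 0.029 m and angle between the z axis of head_small and the z axis of pocket_small, either way round below 0.21 rad and contact force between the fingers and head_small below 0.05 N); the robot touches nothing.
It fails at once if a globe head is pressed or knocked on the stand with more than 12 N (contact force between any of head_large, head_small and stand above 12 N).
It fails at once if the fingers press on a globe's glass with more than 4 N (contact force between the fingers and glass_large above 4 N or contact force between the fingers and glass_small above 4 N).
It fails at once if a globe head is dropped: it moves faster than 0.2 m/s with no finger on it ((linear speed of head_large above 0.2 m/s and contact force between the fingers and head_large below 0.01 N) or (linear speed of head_small above 0.2 m/s and contact force between the fingers and head_small below 0.01 N)).
It fails at once if another thing on the bench is moved by more than 20 mm (distance of any of tube_head, coupler, rod_head, cutters, bottle, led_board, screwdriver from where it was at the start of the episode above 0.02 m).
It also fails if it takes over 67 s, if anything falls off the work surface, if the arm or the gripper's body presses on something with over 40 N, if the wrist force passes 120 N, or if a joint passes its speed limit or range.

### The arm

A 7-joint arm with a two-finger parallel gripper is mounted at the origin on the work surface. World frame = base frame: x ahead of the robot, y to its left, z up, the work surface at z = 0. Lengths are in m, angles in rad, forces in N, time in s.
With the tool pointing down it reaches from about 0.4 to 0.85 m from the base axis. Payload 6.9 kg.
Tool frame: the origin (TCP) lies midway between the tips of the shut fingers; the grasp point (between the pads) lies behind it (ctrl.pinch_z is the z of the grasp point in the tool frame, in m); z points along the fingers, y is the direction in which the jaws open and shut (so a half turn about z gives the same grasp; the last joint's range is limited). The gripper opens to 85 mm and grips with 20 to 120 N. Pads are 22 mm wide; open, the fingers measure 114 mm over their backs; the gripper's body (76 mm by 85 mm) begins 54 mm behind the grasp point. The pads swing forward as they close: fully open they stand 13 mm farther back than shut.
Start: joints at [1.276, 0.507, -0.238, 1.5, 0.126, 1.149, -0.155], TCP at [0.244, -0.575, 0.231] pointing down, gripper open.
Joint ranges: [-3.08, 3.08], [-0.24, 2.05], [-1.43, 1.35], [0, 2.5], [-1.52, 4.66], [0.17, 1.96], [-2.89, 2.89]. Speed limits (rad/s): [2.39, 2.39, 3.14, 3.14, 3.14, 3.14, 3.14].

### API

Orientations are given as a unit quaternion [w, x, y, z].
In Python, from station import ctrl, get_state, vision, ticket, models gives the robot as it stands. Calls block until the motion is done:
- ctrl.movep(position, orientation): joint-space move of the TCP to a pose.
- ctrl.movel(position, frame=None, max_speed=0.15): straight line of the TCP; frame=None keeps the orientation; max_speed is the mean speed in m/s.
- ctrl.set_joints(angles): joint-space move.
- ctrl.ungrasp() and ctrl.close_gripper(force=None): open the fingers fully, or close them until they stop; force is the grip in N (None keeps the last).
- ctrl.pause(seconds).
- ctrl.ik(position, orientation): joint angles nearest the present ones, or None.
- get_state(): the state.
- vision.grab_frame(name): name is "side" or "top" or "wrist"; returns (picture, depth): 480x640x3 uint8, blue, green, red; 480x640 float32, m along the optical axis (not along the pixel's ray), 0 where there is no reading.
- vision.camera_info(name): a dict with "mtx" (3x3 intrinsics, pixels), "R" (3x3) and "t" (3): a world point X has camera coordinates R X + t; the wrist camera has in their place "hand_eye" (4x4, takes a point from camera to tool coordinates, whose origin is the TCP and whose axes are the flange's). Camera axes: x right, y down, z forward; pixel columns grow to the right and rows downward; lengths in m; the calibration is good to about 2 mm. A picture is of the moment at which its call begins: read the wrist's pose just before it. camera_info takes no time and is no camera call.
A pose or a line that the arm cannot do raises ctrl.Unreachable and nothing moves.
- ticket.close_job(): hands the job in, once; it reports no verdict.
Trained networks look in the newest picture that a camera, given by its name, has taken for a name from the list of things; names that differ only in an ending like _2 or _b are one class to them, and where a whole thing is asked for, a point or a joint stands for the part that bears it (a point fixed in the world has none). Each returns a list of dicts, best first, with "p" (0 to 1); they miss things now and then, are a little off and sometimes report something else, mostly with a low value. They report only what shows in the picture. A call takes as long as a camera call. They do not tell look-alikes from the thing itself.
- models.recognise(camera, target): "point" ([column, row] in pixels, amid what is visible of it).
- models.masks_of(camera, target): "mask" (480x640 bool, what is visible of it) and "point" ([column, row] in pixels, amid what is visible of it).
The state is a dict: "time": time; "qpos": joint angles; "qd": joint speeds; "tau": joint torques, N m; "tcp_pos": TCP position; "eef_rot": TCP orientation; "contact_force": force on the tool from outside, world axes, zero at the start; "wrist_torque": the same for the moment, N m; "width": finger opening in m.
Only numpy, scipy, OpenCV 4.12 (cv2) and the standard library are available. Lean on these libraries where they do the work, as an engineer would, in place of code of your own. Each camera call takes 0.05 s, during which the arm holds its last target. There are 200 camera calls.

## Working session

There is one attempt and no reset: what is moved stays moved. The work goes in short steps, each a Python script; the robot and the scene stay as the last script left them, time stands still between calls to the robot, and variables do not carry over. Pictures are saved under pics/ and viewed, about 8 in all and at most 12, crops included, and the job is handed in when it is done.

```bash
ls; mkdir -p pics
python3 - <<'E'
from station import ctrl,get_state,vision,models
import cv2,numpy as np
print(ctrl.pinch_z, get_state())
for c in ("top","side"):
    im,d=vision.grab_frame(c); cv2.imwrite(f"pics/{c}0.png",im); np.save(f"/tmp/{c}_d.npy",d); np.save(f"/tmp/{c}_im.npy",im)
    i=vision.camera_info(c); print(c,i)
    for n in ("head_large","head_small","tube_head","stand","rack","coupler","rod_head"):
        print(n,[(np.round(r["point"]).tolist(),round(float(r["p"]),2)) for r in models.recognise(c,n)][:4])
E
```

```text
pics
-0.0187 {'time': 0.0, 'qpos': array([ 1.27550392,  0.50834956, -0.2375108 ,  1.5011509 ,  0.1256697 ,
        1.14889469, -0.15479043]), 'qd': array([-1.07572589e-03,  9.59647786e-04,  1.88750249e-03,  4.23942705e-06,
        5.81955599e-04, -6.48505135e-04,  1.76477592e-04]), 'tau': array([-7.78247977e-05, -6.20582557e+01, -2.18648136e+00, -2.49648356e+01,
        1.27992142e-02,  1.20454156e-02,  2.45689796e-05]), 'tcp_pos': array([ 0.24357266, -0.57502798,  0.23041567]), 'eef_rot': array([-8.89248198e-04,  9.79986957e-01,  1.99059637e-01, -1.87239238e-04]), 'contact_force': array([-0.06427565, -1.20457719,  0.09251077]), 'wrist_torque': array([0.06792427, 0.02062667, 0.02535975]), 'width': 0.0856476927286875}
top {'mtx': array([[442.50964428,   0.        , 319.12307171],
       [  0.        , 442.50964428, 237.51028458],
       [  0.        ,   0.        ,   1.        ]]), 'R': array([[ 1.23606107e-02, -9.99923435e-01,  5.82551713e-04],
       [-9.95003244e-01, -1.23575102e-02, -9.90749055e-02],
       [ 9.90745188e-02,  6.44985495e-04, -9.95079808e-01]]), 't': array([-0.0219
[... 410 characters left out ...]
  , 319.42241316],
       [  0.        , 518.90959163, 244.19848973],
       [  0.        ,   0.        ,   1.        ]]), 'R': array([[-0.74682478, -0.66487909, -0.01373117],
       [-0.46506902,  0.53692457, -0.70386278],
       [ 0.47535625, -0.51927622, -0.71020324]]), 't': array([0.41601473, 0.32459548, 0.83196958])}
head_large [([223.0, 382.0], 0.77), ([349.0, 282.0], 0.34)]
head_small [([247.0, 279.0], 0.87), ([352.0, 366.0], 0.85), ([283.0, 304.0], 0.84), ([183.0, 269.0], 0.51)]
tube_head [([256.0, 338.0], 0.81), ([261.0, 359.0], 0.55)]
stand [([384.0, 208.0], 0.58)]
rack [([258.0, 361.0], 0.7)]
coupler [([345.0, 281.0], 0.84)]
rod_head [([297.0, 256.0], 0.9), ([349.0, 282.0], 0.32)]
```

View pics/top0.png

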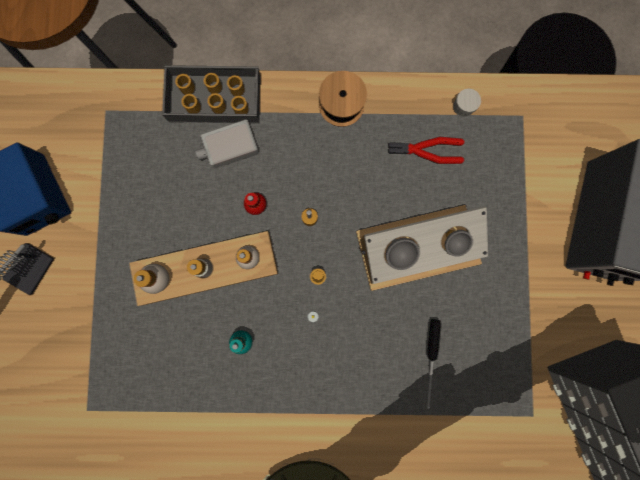

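View pics/side0.png

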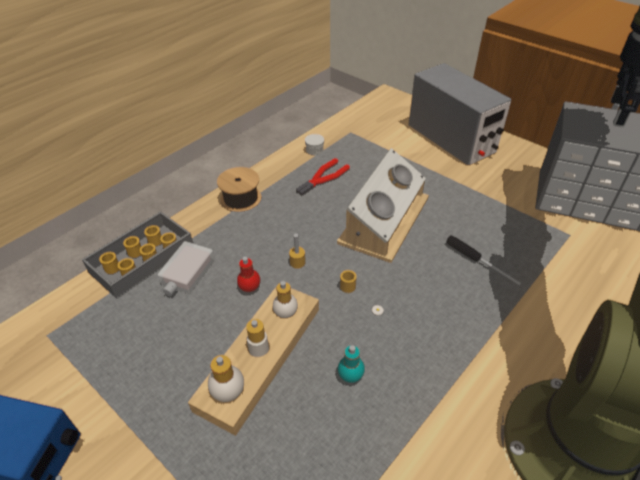

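Top view: the rack holds the large globe (152,276), tube head (199,268) and small white globe (248,257). The red one (255,204) and the turquoise one (240,342) are look-alikes lying outside the rack. The stand's large pocket is at (402,252) and its small pocket at (458,241). The white heads in the rack fit the description.

```bash
cat > geo.py <<'E'
import numpy as np, cv2
from scipy.optimize import least_squares
def rays(px,K,R,t):
    """camera R,t world->cam; returns origin, unit-z dirs in world"""
    px=np.atleast_2d(px).astype(float)
    d=np.c_[(px[:,0]-K[0,2])/K[0,0],(px[:,1]-K[1,2])/K[1,1],np.ones(len(px))]
    return -R.T@t, d@R
def cloud(d,K,R,t):
    v,u=np.nonzero(d>0); z=d[v,u]
    o,r=rays(np.c_[u,v],K,R,t)
    return np.c_[u,v],o+r*z[:,None]
def plane_hit(px,K,R,t,n,c):
    o,r=rays(px,K,R,t); return o+r*(((c-o)@n)/(r@n))[:,None]
def proj(X,K,R,t):
    c=np.atleast_2d(X)@R.T+t; return c[:,:2]/c[:,2:]*[K[0,0],K[1,1]]+[K[0,2],K[1,2]]
def fitplane(P,tol=.003):
    m=np.ones(len(P),bool)
    for _ in range(15):
        c=P[m].mean(0); n=np.linalg.svd(P[m]-c,full_matrices=False)[2][2]; n*=np.sign(n[2]); m=abs((P-c)@n)<tol
    return n,c,m
def fitcircle(q):
    f=lambda p:np.hypot(q[:,0]-p[0],q[:,1]-p[1])-p[2]
    return least_squares(f,[*q.mean(0),.03],loss="soft_l1",f_scale=.001).x
E
python3 - <<'E'
from geo import *
from station import vision,models
np.set_printoptions(precision=4,suppress=True)
for c in ("top","side"):
    i=vision.camera_info(c); K,R,t=i["mtx"],i["R"],i["t"]
    im=np.load(f"/tmp/{c}_im.npy"); d=np.load(f"/tmp/{c}_d.npy")
    px,P=cloud(d,K,R,t)
    g=im[px[:,1],px[:,0]].astype(int)
    tb=(P[:,2]<.01)&(P[:,2]>-.02)&(abs(P[:,0]-.55)<.15)&(abs(P[:,1])<.3); print(c,"mat z",np.median(P[tb,2]))
    # plate: bright pixels in stand zone
    s=(P[:,2]>.045)&(P[:,2]<.15)&(P[:,0]>.4)&(P[:,0]<.72)&(P[:,1]<-.03)&(P[:,1]>-.45)
    sb=s&(g.min(1)>120)&(g.max(1)-g.min(1)<25)
    n,ce,m=fitplane(P[sb]); print("plate n",n,"tilt",np.degrees(np.arccos(n[2])),"N",m.sum(),"yaw",np.degrees(np.arctan2(-n[1],-n[0])))
    # dark holes in plate
    sub=(g.max(1)<115)&s; mask=np.zeros(d.shape,np.uint8); mask[px[sub,1],px[sub,0]]=255
    plate=np.zeros(d.shape,np.uint8); q=px[sb][m]; hull=cv2.convexHull(q.astype(np.int32)); cv2.fillConvexPoly(plate,hull,255)
    cs,_=cv2.findContours(mask&plate,cv2.RETR_EXTERNAL,cv2.CHAIN_APPROX_NONE)
    ey=np.cross([0,0,1],n); 
    ey=-ey if ey[1]<0 else ey; ey/=np.linalg.norm(ey); ex=np.cross(ey,n)
    for k in sorted(cs,key=cv2.contourArea)[-2:]:
        H=plane_hit(k[:,0],K,R,t,n,ce); x=fitcircle(np.c_[(H-ce)@ex,(H-ce)@ey]); print("hole",ce+x[0]*ex+x[1]*ey,"r",x[2],"px",k[:,0].mean(0))
    # rectangle of plate
    rp=cv2.minAreaRect(np.c_[(P[sb][m]-ce)@ex,(P[sb][m]-ce)@ey].astype(np.float32)); print("rect",ce+rp[0][0]*ex+rp[0][1]*ey,rp[1:], "ex",ex,"ey",ey)
    # rack top
    r=(abs(P[:,2]-.034)<.006)&(P[:,0]>.35)&(P[:,0]<.65)&(P[:,1]>.05)&(P[:,1]<.5)
    rr=cv2.minAreaRect(P[r][:,:2].astype(np.float32)); print("rack",rr)
    # heads: brass points
    hsv=cv2.cvtColor(im,cv2.COLOR_BGR2HSV)[px[:,1],px[:,0]]
    for nm,(zc,rc,h1) in dict(head_large=(.0559,.016,.059),head_small=(.0465,.013,.053)).items():
        rec=[(np.round(a["point"]),a["p"]) for a in models.recognise(c,nm)]
        pt=dict(top=dict(head_large=(152,276),head_small=(248,257)),side=dict(head_large=(223,382),head_small=(283,304)))[c][nm]
        near=np.hypot(*(px-pt).T)<35
        top=near&(abs(P[:,2]-(zc+h1))<.005)
        al=near&(P[:,2]>zc+.03)&(P[:,2]<zc+h1-.003)
        ball=near&(P[:,2]>.036)&(g.min(1)>130)&(hsv[:,1]<60)&(P[:,2]<zc+.022)
        f=lambda p,Q=P[ball]:np.linalg.norm(Q-p,axis=1)-(.030 if 'large' in nm else .024)
        b=least_squares(f,[*P[ball].mean(0)],loss="soft_l1",f_scale=.001).x if ball.sum()>5 else None
        f2=lambda p,Q=P[al]:np.hypot(*(Q[:,:2]-p).T)-rc
        b2=least_squares(f2,P[al].mean(0)[:2]-(0 if c=="top" else 0),loss="soft_l1",f_scale=.001).x
        nip=near&(P[:,2]>zc+h1+.006)
        print(nm,"topN",top.sum(),P[top].mean(0),"ball",ball.sum(),b,"collar",al.sum(),b2,"nip",nip.sum(),P[nip].mean(0))
E
```

```text
top mat z 0.0036781020206617665
plate n [-0.5142 -0.131   0.8476] tilt 32.04500341149896 N 3668 yaw 14.29199047298268
hole [ 0.5595 -0.2855  0.0877] r 0.028019785281662764 px [457.8444 240.7222]
hole [ 0.5365 -0.1755  0.0907] r 0.033516110894861874 px [401.6289 252.7732]
rect [ 0.5519 -0.2263  0.0923] ((0.2350979447364807, 0.10806109756231308), 89.71398162841797) ex [0.8214 0.2092 0.5306] ey [-0.2469  0.9691 -0.    ]
rack ((0.48370081186294556, 0.218042254447937), (0.29549768567085266, 0.2946176826953888), 10.120807647705078)
head_large topN 182 [0.4828 0.3123 0.1177] ball 0 None collar 92 [0.483  0.3146] nip 42 [0.482  0.3138 0.1271]
head_small topN 111 [0.5278 0.1287 0.1023] ball 10 [0.5288 0.1296 0.0834] collar 18 [0.5282 0.1302] nip 28 [0.5273 0.13   0.1133]
side mat z 0.003032235055113408
plate n [-0.5137 -0.1303  0.848 ] tilt 32.0047637135626 N 2352 yaw 14.232139825286868
hole [ 0.5655 -0.2891  0.0907] r 0.025419405373663627 px [396.9138 179.2414]
hole [ 0.5406 -0.1827  0.092 ] r 0.024700447100631476 px [379.3617 197.1489]
rect [ 0.5501 -0.2257  0.0911] ((0.24233001470565796, 0.1081257313489914), 89.84915161132812) ex [0.822  0.2085 0.53  ] ey [-0.2459  0.9693 -0.    ]
rack ((0.47424745559692383, 0.1966191530227661), (0.2480584979057312, 0.32087409496307373), 30.05733299255371)
head_large topN 273 [0.4787 0.3173 0.1171] ball 310 [0.4823 0.3156 0.058 ] collar 190 [0.4823 0.3154] nip 48 [0.4806 0.3163 0.1281]
head_small topN 194 [0.5151 0.1642 0.1008] ball 222 [0.527  0.1311 0.0483] collar 105 [0.5122 0.1483] nip 48 [0.5188 0.1603 0.1118]
```

```bash
cat >> geo.py <<'E'
from scipy.spatial.transform import Rotation as Rn
N=np.array([-.514,-.1307,.8478]); N/=np.linalg.norm(N)
EY=np.cross(N,[1,0,0]); EY=np.cross([0,0,1],N); EY*=np.sign(EY[1]); EY/=np.linalg.norm(EY); EX=np.cross(EY,N)
def quat(z,y):
    z=np.array(z)/np.linalg.norm(z); y=np.array(y)-np.dot(y,z)*z; y/=np.linalg.norm(y)
    q=Rn.from_matrix(np.c_[np.cross(y,z),y,z]).as_quat(); return np.r_[q[3],q[:3]]
def mat(q): return Rn.from_quat(np.r_[q[1:],q[0]]).as_matrix()
E
python3 - <<'E'
from geo import *
from station import ctrl,vision
np.set_printoptions(precision=3,suppress=True)
print(EX,EY); print(vision.camera_info("wrist"))
exh=np.r_[EX[:2],0]
C=np.array([.551,-.226,.0915]); pl=C+.054*EY; ps=C-.054*EY
lo,hi=np.array([-3.08,-.24,-1.43,0,-1.52,.17,-2.89]),np.array([3.08,2.05,1.35,2.5,4.66,1.96,2.89])
pz=-.0187
for nm,v,vz in (("x",EX,exh),("-x",-EX,-exh),("y",EY,EY),("-y",-EY,-EY)):
    for l,p,z,y in (("pickL",[.4825,.315,.08],[0,0,-1],vz),("upL",[.4825,.315,.2],[0,0,-1],vz),("pickS",[.528,.1303,.067],[0,0,-1],vz),
        ("plL",pl+N*.04,-N,v),("plLup",pl+N*.15,-N,v),("plS",ps+N*.04,-N,v),("plSup",ps+N*.15,-N,v),("viewS",C+N*.2,-N,v)):
        q=ctrl.ik(p,quat(z,y)); print(nm,l,q, None if q is None else np.minimum(q-lo,hi-q).min())
E
```

```text
[0.822 0.209 0.53 ] [-0.246  0.969 -0.   ]
{'mtx': array([[330.522,   0.   , 319.607],
       [  0.   , 330.522, 241.028],
       [  0.   ,   0.   ,   1.   ]]), 'hand_eye': array([[ 0.   , -0.961, -0.275,  0.071],
       [ 1.   ,  0.   ,  0.   ,  0.   ],
       [-0.   , -0.275,  0.961, -0.141],
       [ 0.   ,  0.   ,  0.   ,  1.   ]])}
x pickL [-0.029  0.785 -1.021  1.816  0.791  1.013 -1.129] 0.4087309570333557
x upL [ 0.085  0.742 -1.295  1.673  0.738  1.309 -1.1  ] 0.13536228449713628
x pickS [ 0.15   0.649 -0.686  1.915  0.575  0.782 -0.61 ] 0.584653093877487
x plL [ 1.231  0.588 -1.036  2.263  1.198  0.183 -0.5  ] 0.013253621917265784
x plLup [ 1.381  0.279 -0.919  2.217 -0.45   0.375  1.165] 0.2049020458277427
x plS [ 1.232  0.615 -0.82   2.054  0.104  0.246  0.754] 0.07637861903463239
x plSup [ 1.382  0.412 -0.814  2.014 -0.293  0.498  1.149] 0.32837173737575764
x viewS [ 1.451  0.244 -0.822  2.08  -0.475  0.595  1.281] 0.41988387618398626
-x pickL [ 0.047  0.889 -1.226  1.815  0.927  1.152  1.887] 0.203555099447561
-x upL [ 0.065  0.706 -1.225  1.673  0.693  1.27   2.085] 0.
[... 1046 characters left out ...]
 [ 1.728  0.374 -1.264  2.078 -0.073  0.542  2.434] 0.1660995609190825
-y pickL [-0.226  0.656 -0.634  1.818  0.509  0.836 -2.433] 0.45653002712785584
-y upL [-0.022  0.609 -1.001  1.674  0.552  1.168 -2.488] 0.4018548199593419
-y pickS [ 0.002  0.6   -0.443  1.917  0.381  0.708 -1.989] 0.5375275846222514
-y plL [ 0.847  0.436 -0.429  2.266 -1.314  0.196  0.438] 0.026064205596277618
-y plLup [ 1.175  0.232 -0.643  2.219 -0.673  0.426 -0.174] 0.2561261161864433
-y plS [ 1.111  0.562 -0.617  2.055 -0.425  0.262 -0.3  ] 0.09216071632240255
-y plSup [ 1.224  0.366 -0.578  2.015 -0.509  0.538 -0.208] 0.3680994237017102
-y viewS [ 1.259  0.21  -0.572  2.082 -0.594  0.634 -0.165] 0.4180707888937816
```

Run:
```python
from geo import *
from station import ctrl,vision,get_state
np.set_printoptions(precision=4,suppress=True)
C=np.array([.551,-.226,.0915])
ctrl.movep(C+N*.13,quat(-N,-EY)); ctrl.pause(.3)
s=get_state(); im,d=vision.grab_frame("wrist"); i=vision.camera_info("wrist")
print(s["time"],s["qpos"],s["contact_force"])
T=np.eye(4); T[:3,:3]=mat(s["eef_rot"]); T[:3,3]=s["tcp_pos"]; T=T@i["hand_eye"]
R=T[:3,:3].T; t=-R@T[:3,3]; K=i["mtx"]
np.savez("/tmp/w1.npz",im=im,d=d,K=K,R=R,t=t); cv2.imwrite("pics/w1.png",im)
px,P=cloud(d,K,R,t); g=im[px[:,1],px[:,0]].astype(int)
s_=(P[:,2]>.045)&(P[:,2]<.15)&(abs((P-C)@N)<.012)&(abs((P-C)@EX)<.065)&(abs((P-C)@EY)<.13)
n,ce,m=fitplane(P[s_],.002); print("n",n,np.degrees(np.arccos(n[2])),"yaw",np.degrees(np.arctan2(-n[1],-n[0])),"offset from C along n",(ce-C)@n,m.sum())
ey=np.cross([0,0,1],n); ey*=np.sign(ey[1]); ey/=np.linalg.norm(ey); ex=np.cross(ey,n)
q=np.c_[(P[s_][m]-ce)@ex,(P[s_][m]-ce)@ey]; print("rect ctr",cv2.minAreaRect(q.astype(np.float32)))
h=px[s_][m]
gray=cv2.cvtColor(im,cv2.COLOR_BGR2GRAY); print("gray plate",np.percentile(gray[h[:,1],h[:,0]],[5,25,50,75]))
for nm,sg,r in (("L",1,.035),("S",-1,.029)):
    c0=C+sg*.054*EY
    # radial edge search in rectified plate image
    S=2000; half=.05; a=np.arange(-half,half,.0005); A,B=np.meshgrid(a,a,indexing="ij")
    X=c0+A.ravel()[:,None]*ex+B.ravel()[:,None]*ey; X=X-((X-ce)@n)[:,None]*n
    u=proj(X,K,R,t).astype(np.float32).reshape(*A.shape,2); w=cv2.remap(gray,u[...,0],u[...,1],cv2.INTER_LINEAR)
    cv2.imwrite(f"pics/rect{nm}.png",w)
    best=[]
    bl=cv2.GaussianBlur(w,(5,5),1).astype(float); gx=cv2.Sobel(bl,-1,1,0); gy=cv2.Sobel(bl,-1,0,1)
    th=np.linspace(0,2*np.pi,180,endpoint=False)
    def score(x,y,rr):
        ii=np.round((x+rr*np.cos(th)+half)/.0005).astype(int).clip(0,len(a)-1); jj=np.round((y+rr*np.sin(th)+half)/.0005).astype(int).clip(0,len(a)-1)
        return np.clip(gy[ii,jj]*np.cos(th)+gx[ii,jj]*np.sin(th),0,150).mean()
    best=max((score(x,y,rr),x,y,rr) for x in np.arange(-.01,.0101,.0005) for y in np.arange(-.01,.0101,.0005) for rr in np.arange(r-.003,r+.003,.0005))
    pc=c0+best[1]*ex+best[2]*ey; pc-=((pc-ce)@n)*n; print(nm,best,"pocket",pc)
```

```text
2.8 [ 1.1885  0.3389 -0.6298  2.1333 -0.5718  0.4176 -0.2089] [-0.0372  0.3539 -0.4018]
n [-0.5139 -0.1302  0.8479] 32.012966287691604 yaw 14.2192484616385 offset from C along n -0.001795712000174212 25982
rect ctr ((-0.004084751009941101, 0.0019300207495689392), (0.10879018157720566, 0.23686404526233673), 0.018747175112366676)
gray plate [148. 214. 216. 218.]
L (np.float64(121.9298406095308), np.float64(-0.0004999999999999918), np.float64(-0.0009999999999999922), np.float64(0.035500000000000004)) pocket [ 0.5385 -0.1745  0.0897]
S (np.float64(93.50730260958105), np.float64(-0.0009999999999999922), np.float64(-0.0014999999999999927), np.float64(0.030000000000000006)) pocket [ 0.5648 -0.2798  0.0895]
```

View pics/w1.png

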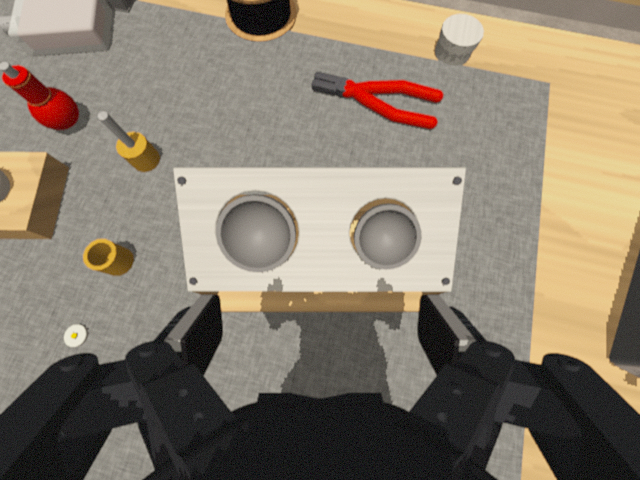

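Wrist view: the plate is clear. The large pocket is at (257,232) and the small one at (387,237), which gives a spacing of 108.5 mm. Next I'll move over the large head and confirm it close up.

```bash
cat >> geo.py <<'E'
PL=np.array([.5383,-.1748,.0897]); PS=np.array([.5647,-.2797,.0895]); EXH=np.r_[EX[:2],0]; EXH/=np.linalg.norm(EXH)
DOWN=quat([0,0,-1],EXH); TILT=quat(-N,EX)
def wrist_view():
    from station import vision,get_state
    s=get_state(); im,d=vision.grab_frame("wrist"); i=vision.camera_info("wrist")
    T=np.eye(4); T[:3,:3]=mat(s["eef_rot"]); T[:3,3]=s["tcp_pos"]; T=T@i["hand_eye"]
    R=T[:3,:3].T; return im,d,i["mtx"],R,-R@T[:3,3]
def collar(im,d,K,R,t,xy,ztop,r):
    """centre of the collar's flat top from depth; also nipple tip"""
    px,P=cloud(d,K,R,t); near=np.hypot(*(P[:,:2]-xy).T)<r+.012
    a=P[near&(abs(P[:,2]-ztop)<.004)]; b=P[near&(P[:,2]>ztop+.008)&(P[:,2]<ztop+.02)]
    h=P[near&(P[:,2]>ztop+.0095)&(P[:,2]<ztop+.0145)]
    return cv2.minEnclosingCircle(a[:,:2].astype(np.float32)),np.median(a[:,2]),b[:,:2].mean(0),np.median(h[:,2]) if len(h) else None
E
python3 - <<'E'
from geo import *
from station import ctrl,get_state,models
np.set_printoptions(precision=4,suppress=True)
w=np.load("/tmp/w1.npz"); px,P=cloud(w["d"],w["K"],w["R"],w["t"])
for p,r in ((PL,.03),(PS,.024)):
    v=P-p; m=(np.hypot(v@EX,v@EY)<.012); V=v[m]; z=V@N
    f=lambda c:np.linalg.norm(np.c_[V@EX,V@EY,V@N]-c,axis=1)-r
    print("cup bottom along axis",z.min(),np.median(z[np.hypot(V@EX,V@EY)<.004]),"dish sphere ctr",least_squares(f,[0,0,r],loss="soft_l1",f_scale=.001).x)
ctrl.movep([.4825,.315,.25],DOWN); ctrl.pause(.3)
v=wrist_view(); print(get_state()["time"],get_state()["qpos"])
print(collar(*v,[.4825,.315],.118,.016)); print([(r["point"],r["p"]) for r in models.recognise("wrist","head_large")][:3])
c=proj([.4825,.315,.1],*v[2:])[0]; print(c)
cv2.imwrite("pics/w2.png",v[0])
E
```

```text
cup bottom along axis -0.016068597657871976 0.19533335270497515 dish sphere ctr [-0.0078  0.0171  0.1732]
cup bottom along axis -0.07473544113801525 0.19578404221001852 dish sphere ctr [ 0.0098 -0.0234  0.2006]
5.225 [ 0.0448  0.6142 -1.1531  1.5966  0.576   1.3133 -0.9442]
(((0.4836794435977936, 0.31470149755477905), 0.01636725664138794), np.float64(0.11656262455167837), array([0.4835, 0.3149]), np.float64(0.12850842613270871))
[([316.8, 217.9], 0.91)]
[318.4083 225.8081]
```

View pics/w2.png

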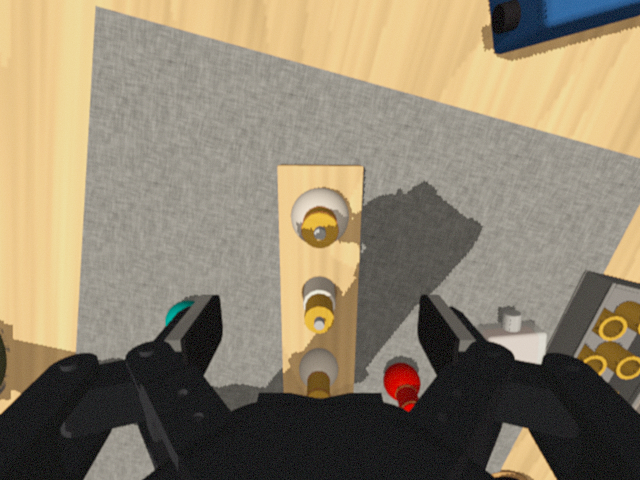

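The large white globe stands upright at (320,215). Below it are the tube head (319,310) and the small white one (319,370), and the red and turquoise ones are outside the rack. I'll grasp the large one.

Run:
```python
from geo import *
from station import ctrl,get_state
np.set_printoptions(precision=4,suppress=True)
w=np.load("/tmp/w1.npz"); px,P=cloud(w["d"],w["K"],w["R"],w["t"])
for p,r in ((PL,.03),(PS,.024)):
    v=P-p; q=np.c_[v@EX,v@EY,v@N]; V=q[(np.hypot(q[:,0],q[:,1])<.7*r)&(abs(q[:,2])<.04)]
    f=lambda c:np.linalg.norm(V-c,axis=1)-r
    c0=V[np.hypot(V[:,0],V[:,1])<.004]; print("cup floor",np.median(c0[:,2]),"dish ctr",least_squares(f,[0,0,r],loss="soft_l1",f_scale=.001).x)
x,y,zt=.4836,.3148,.0848
ctrl.movep([x,y,.19],DOWN); ctrl.movel([x,y,zt],max_speed=.1); ctrl.pause(.3)
print("before",get_state()["contact_force"],get_state()["tcp_pos"])
ctrl.close_gripper(50); ctrl.pause(.3); s=get_state(); print("closed",s["width"],s["contact_force"],s["time"],s["tcp_pos"])
ctrl.movel([x,y,zt+.01],max_speed=.03); ctrl.movel([x,y,.25],max_speed=.12); ctrl.pause(.4)
s=get_state(); print("lifted",s["width"],s["contact_force"],s["wrist_torque"],s["time"])
v=wrist_view(); cv2.imwrite("pics/w3.png",v[0])
for h in (PL+N*.15,PL+N*.06,PL+N*.035): print(ctrl.ik(h,TILT))
```

```text
cup floor -0.014199136687191187 dish ctr [-0.0003  0.0002  0.0159]
cup floor -0.0008148202071989663 dish ctr [-0.      0.0004  0.0234]
before [-0.5457 -0.3353  0.428 ] [0.4837 0.3148 0.0851]
closed 0.030848761431798963 [-0.4932 -1.3304  2.8282] 7.9667 [0.4835 0.3148 0.0849]
lifted 0.030772047868842297 [-0.5047 -0.0289 -1.5192] [ 0.011  -0.0176 -0.0139] 10.2917
[ 1.5622  0.3809 -1.2182  2.2161  0.0233  0.3411  0.6794]
[ 1.3042  0.5754 -1.1113  2.2589  1.0286  0.218  -0.3307]
[ 1.223   0.6073 -1.0363  2.2626  1.2945  0.1929 -0.5923]
```

View pics/w3.png

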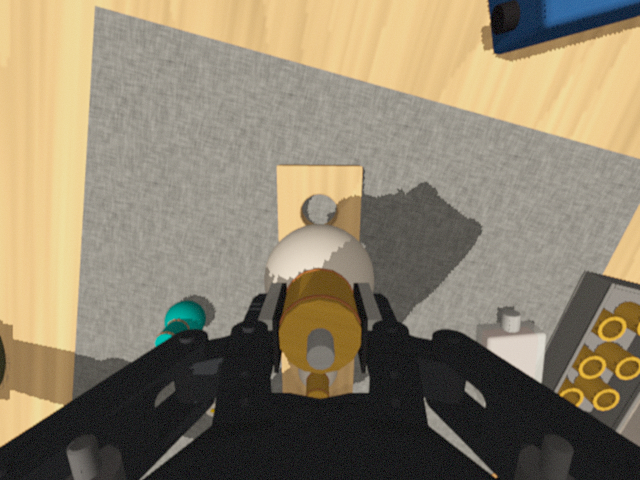

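The collar is held squarely and the glass is free of the fingers. The dish fits confirm both pocket axes to within 0.5 mm and predict seats at about 16 mm (large) and 23 mm (small) out of the face. Next I'll carry the head over and lower it with force sensing.

```bash
cat >> geo.py <<'E'
def force(n=6):
    from station import ctrl,get_state
    f=[]
    for _ in range(n): ctrl.pause(.03); f.append(get_state()["contact_force"])
    return np.mean(f,0)
def ball_in_tool(r,off):
    """ball centre in the tool frame from wrist depth, near tool z = off"""
    from station import get_state
    s=get_state(); v=wrist_view(); px,P=cloud(*v[1:])
    q=(P-s["tcp_pos"])@mat(s["eef_rot"]); im=v[0][px[:,1],px[:,0]].astype(int)
    m=(abs(np.linalg.norm(q-[0,0,off],axis=1)-r)<.006)&(im.max(1)-im.min(1)<45)&(q[:,2]>off-.8*r)&(im.min(1)>70)
    return least_squares(lambda c:np.linalg.norm(q[m]-c,axis=1)-r,[0,0,off],loss="soft_l1",f_scale=.001).x,m.sum(),v[0]
def lower(p,off,h0,hmin,thr=2.6,step=.001):
    from station import ctrl,get_state
    f0=force(10)@N; h=h0; dev=0
    while h>hmin:
        h-=step; ctrl.movel(p+N*(h+off),max_speed=.02); f=force(4); s=get_state()
        print(f"h {h*1e3:.1f} act {((s['tcp_pos']-p)@N-off)*1e3:.1f} dFn {f@N-f0:.2f} lat {f@EX:.2f} {f@EY:.2f}")
        if f@N-f0>thr: return h,True
    return h,False
E
python3 - <<'E'
from geo import *
from station import ctrl,get_state
np.set_printoptions(precision=4,suppress=True)
b,n,_=ball_in_tool(.03,.0274); print("ball in tool",b,n)
ctrl.movep(PL+N*.15,TILT); ctrl.movel(PL+N*(.0274+.030),max_speed=.08); ctrl.pause(.5)
s=get_state(); print(s["time"],s["qpos"],"err",s["tcp_pos"]-PL-N*.0574, "axis",mat(s["eef_rot"])[:,2]@-N)
b,n,im=ball_in_tool(.03,.0274); print("ball in tool",b,n); cv2.imwrite("pics/w4.png",im)
print("F",force())
E
```

```text
ball in tool [-0.0003  0.0004  0.0279] 4336Traceback (most recent call last):
  File "<stdin>", line 5, in <module>
station.Unreachable: the arm cannot follow that straight line within its joint ranges
```

```bash
cat > arm.py <<'E'
from geo import *
LO,HI=np.array([-3.08,-.24,-1.43,0,-1.52,.17,-2.89]),np.array([3.08,2.05,1.35,2.5,4.66,1.96,2.89])
DH=[(0,0,.267),(-np.pi/2,0,0),(np.pi/2,0,.293),(np.pi/2,.0525,0),(np.pi/2,.0775,.3425),(np.pi/2,0,0),(-np.pi/2,.076,.097)]
TOOL=0.
def fk(q,L=None):
    T=np.eye(4)
    for (al,a,d),th in zip(DH,q):
        c,s,ca,sa=np.cos(th),np.sin(th),np.cos(al),np.sin(al)
        T=T@np.array([[c,-s,0,a],[s*ca,c*ca,-sa,-d*sa],[s*sa,c*sa,ca,d*ca],[0,0,0,1]])
    T[:3,3]+=T[:3,2]*(TOOL if L is None else L); return T
E
python3 - <<'E'
from arm import *
from station import ctrl,get_state
np.set_printoptions(precision=4,suppress=True)
s=get_state(); print(s["time"],s["qpos"])
for q,p in ((s["qpos"],s["tcp_pos"]),([1.27550392,.50834956,-.2375108,1.5011509,.1256697,1.14889469,-.15479043],[.24357266,-.57502798,.23041567])):
    T=fk(q); d=p-T[:3,3]; print("flange->tcp in tool",T[:3,:3].T@d)
print(fk(s["qpos"])[:3,:3].T@mat(s["eef_rot"]))
E
```

```text
12.2583 [ 1.5609  0.3808 -1.2189  2.2155  0.0235  0.3415  0.6788]
flange->tcp in tool [-0.3786  0.7183 -0.2048]
flange->tcp in tool [-0.9882  0.4148  0.1774]
[[-0.353   0.426  -0.833 ]
 [-0.9183  0.0125  0.3956]
 [ 0.1789  0.9046  0.3868]]
```

The arm is not the model I guessed, so I can't use my own IK. Instead I'll descend in small joint-space IK steps, and the station's IK does have solutions at the goal.

```bash
cat >> geo.py <<'E'
def step_to(p,q,maxd=.5):
    from station import ctrl,get_state
    j=ctrl.ik(p,q)
    if j is None: raise RuntimeError("no ik")
    d=np.abs(np.array(j)-get_state()["qpos"]).max()
    if d>maxd: raise RuntimeError(f"jump {d:.2f} {np.round(j,2)}")
    ctrl.set_joints(j); return d,j
E
python3 - <<'E'
from geo import *
from station import ctrl,get_state
np.set_printoptions(precision=4,suppress=True)
for a in (.14,.13,.12,.11,.10,.09,.08,.072,.065,.0585):
    d,j=step_to(PL+N*a,TILT); s=get_state(); print(a,round(s["time"],2),"d %.2f"%d,s["qpos"],np.abs(s["tcp_pos"]-PL-N*a).max())
ctrl.pause(.4); s=get_state()
print("err",s["tcp_pos"]-PL-N*.0585,"axis deg",np.degrees(np.arccos(min(1,mat(s["eef_rot"])[:,2]@-N))))
b,n,im=ball_in_tool(.03,.0278); print("ball in tool",b,n); cv2.imwrite("pics/w4.png",im); print("F",force())
E
```

```text
0.14 12.51 d 0.05 [ 1.512   0.391  -1.1773  2.2228  0.0379  0.3146  0.664 ] 0.001248884211421969
0.13 12.76 d 0.04 [ 1.4667  0.4008 -1.1368  2.2294  0.0518  0.2879  0.6495] 0.0007000490550581953
0.12 13.01 d 0.05 [ 1.4215  0.4111 -1.0963  2.2354  0.0653  0.2613  0.6355] 0.00035416254192140173
0.11 13.26 d 0.05 [ 1.3767  0.4219 -1.0562  2.2408  0.0786  0.2348  0.6219] 0.00023214947869309478
0.1 13.51 d 0.04 [ 1.3327  0.4333 -1.0167  2.2457  0.092   0.2087  0.6082] 0.00024566249362525244
0.09 13.76 d 0.04 [ 1.2905  0.4455 -0.9792  2.25    0.1091  0.1828  0.5908] 0.000233588820680624Traceback (most recent call last):
  File "<stdin>", line 5, in <module>
  File "geo.py", line 69, in step_to
    if d>maxd: raise RuntimeError(f"jump {d:.2f} {np.round(j,2)}")
               ^^^^^^^^^^^^^^^^^^^^^^^^^^^^^^^^^^^^^^^^^^^^^^^^^^^
RuntimeError: jump 0.85 [ 1.4   0.58 -1.23  2.25  0.95  0.28 -0.26]
```

Run:
```python
from geo import *
from station import ctrl,get_state
np.set_printoptions(precision=4,suppress=True)
d,j=step_to(PL+N*.085,TILT,1.2); print(d,j)
for a in (.08,.072,.065,.0585,None):
    s=get_state(); print(round(s["time"],2),s["qpos"],s["tcp_pos"]-PL, (s["tcp_pos"]-PL)@N)
    if a: step_to(PL+N*a,TILT,.3)
ctrl.pause(.4); s=get_state()
print("err",s["tcp_pos"]-PL-N*.0585,"axis deg",np.degrees(np.arccos(min(1,mat(s["eef_rot"])[:,2]@-N))))
b,n,im=ball_in_tool(.03,.0278); print("ball in tool",b,n); cv2.imwrite("pics/w4.png",im); print("F",force())
for a in (.05,.045,.04,.036): print(a,ctrl.ik(PL+N*a,TILT))
```

```text
0.2510514323970007 [ 1.308   0.4755 -1.0269  2.2519  0.3586  0.1811  0.3397]
14.11 [ 1.3095  0.4751 -1.0278  2.2517  0.3546  0.1819  0.3443] [-0.0439 -0.0112  0.0723] 0.08535197635674403
14.36 [ 1.3018  0.4899 -1.0326  2.2536  0.4633  0.1771  0.2351] [-0.0413 -0.0105  0.0679] 0.08019583078682774
14.69 [ 1.299   0.5196 -1.0559  2.256   0.6872  0.181   0.0108] [-0.0372 -0.0093  0.0611] 0.07216185301655899
14.94 [ 1.2849  0.5371 -1.0544  2.2579  0.815   0.1796 -0.1165] [-0.0336 -0.0083  0.0552] 0.06514772434630109
15.19 [ 1.2715  0.5525 -1.0514  2.2594  0.927   0.1797 -0.228 ] [-0.0303 -0.0075  0.0497] 0.05869753850631778
err [-0.     -0.0001  0.0001] axis deg 0.00957214609950093
ball in tool [-0.0002 -0.0007  0.0281] 4287
F [ 0.1367  0.1612 -1.5918]
0.05 [ 1.2522  0.5718 -1.0437  2.261   1.0683  0.1804 -0.3687]
0.045 [ 1.2382  0.5804 -1.0334  2.2617  1.1357  0.178  -0.4353]
0.04 [ 1.2252  0.5896 -1.0246  2.2623  1.2054  0.1775 -0.5043]
0.036 [ 1.2146  0.5966 -1.0169  2.2626  1.2598  0.177  -0.558 ]
```

The j6 margin is thin (0.008 rad), so I'll switch to the other branch the IK found (j6 ≈ 0.28) and then descend.

Run:
```python
from geo import *
from station import ctrl,get_state
np.set_printoptions(precision=4,suppress=True)
ctrl.set_joints([1.40,.58,-1.23,2.25,.95,.28,-.26])
for a in (.08,.072,.065,.0585,.052,None):
    s=get_state(); print(round(s["time"],2),s["qpos"],(s["tcp_pos"]-PL)@N)
    if a: print(step_to(PL+N*a,TILT,.3)[0])
ctrl.pause(.4); s=get_state()
print("err",s["tcp_pos"]-PL-N*.052,"axis deg",np.degrees(np.arccos(min(1,mat(s["eef_rot"])[:,2]@-N))))
b,n,im=ball_in_tool(.03,.0278); print("ball in tool",b,n); cv2.imwrite("pics/w4.png",im); print("F",force())
for a in (.05,.045,.04,.036): print(a,ctrl.ik(PL+N*a,TILT))
```

```text
16.13 [ 1.4012  0.5803 -1.2297  2.25    0.9497  0.2785 -0.2594] 0.08064311333797905
0.005320945880778694
16.38 [ 1.3951  0.5787 -1.2261  2.2537  0.9516  0.2829 -0.2581] 0.07958426519475013
0.042540677052723685
16.63 [ 1.3596  0.5777 -1.1826  2.2557  0.9809  0.2585 -0.2855] 0.07172308383088692
0.03786709453193704
16.88 [ 1.3296  0.5777 -1.1452  2.2576  1.0117  0.2377 -0.3148] 0.06500978181645652
0.03812929054595848
17.13 [ 1.3016  0.579  -1.1115  2.2591  1.0484  0.2197 -0.3501] 0.05861812748935316
0.050866065985388786
17.38 [ 1.2753  0.5827 -1.0817  2.2604  1.0974  0.205  -0.3979] 0.05213670706591127
err [-0.0001 -0.0001  0.0001] axis deg 0.012160857505140375
ball in tool [ 0.0019 -0.0005  0.0303] 5178
F [ 0.2367  0.4268 -1.1368]
0.05 [ 1.2676  0.5848 -1.0738  2.2608  1.119   0.2014 -0.4194]
0.045 [ 1.2498  0.59   -1.0559  2.2616  1.1695  0.1942 -0.4691]
0.04 [ 1.2326  0.5955 -1.0388  2.2622  1.2237  0.1879 -0.5224]
0.036 [ 1.2186  0.5998 -1.0246  2.2626  1.2683  0.1827 -0.5664]
```

View pics/w4.png

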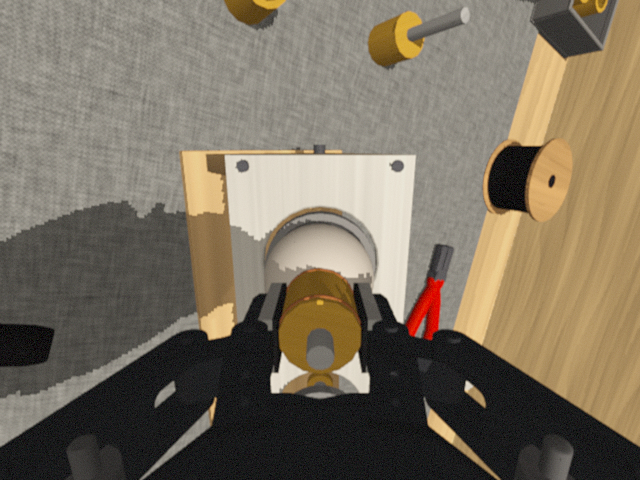

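The ball is centred over its pocket ((320,255) in the view). Now I'll lower it by feel.

```bash
cat >> geo.py <<'E'
def lower2(p,a0,amin,thr=2.6,step=.001):
    from station import ctrl,get_state
    f0=force(8); a=a0
    while a>amin:
        a-=step; d,j=step_to(p+N*a,TILT,.1); ctrl.pause(.08); f=force(4)-f0; s=get_state()
        print(f"a {a*1e3:.1f} act {(s['tcp_pos']-p)@N*1e3:.2f} dFn {f@N:.2f} lat {f@EX:.2f} {f@EY:.2f} j6 {s['qpos'][5]:.3f} t {s['time']:.1f}")
        if f@N>thr: return a,True
        if np.linalg.norm(f)>6: return a,False
    return a,False
E
python3 - <<'E'
from geo import *
from station import ctrl,get_state
step_to(PL+N*.049,TILT,.1); ctrl.pause(.2)
print(lower2(PL,.049,.036))
E
```

```text
a 48.0 act 47.99 dFn -0.41 lat 0.26 0.11 j6 0.199 t 19.2
a 47.0 act 47.01 dFn -0.02 lat 0.33 0.23 j6 0.198 t 19.7
a 46.0 act 46.00 dFn 0.41 lat 0.22 0.26 j6 0.197 t 20.1
a 45.0 act 45.01 dFn 0.08 lat 0.09 0.64 j6 0.196 t 20.6
a 44.0 act 44.03 dFn 2.37 lat 0.85 -0.81 j6 0.195 t 21.1
a 43.0 act 43.03 dFn 2.82 lat 1.17 0.59 j6 0.194 t 21.6
(0.043, True)
```

Run:
```python
from geo import *
from station import ctrl,get_state
np.set_printoptions(precision=4,suppress=True)
ctrl.ungrasp(); ctrl.pause(.3); s=get_state(); print(s["time"],s["width"],force())
for a in (.05,.06,.07,.085,.10,.12,.14): step_to(PL+N*a,TILT,.6)
ctrl.pause(.2); v=wrist_view(); cv2.imwrite("pics/w5.png",v[0]); print(get_state()["qpos"])
px,P=cloud(*v[1:]); q=(P-PL)@np.c_[EX,EY,N]; g=v[0][px[:,1],px[:,0]].astype(int)
top=q[(np.hypot(q[:,0],q[:,1])<.024)&(abs(q[:,2]-.0159-.059)<.004)]; print("collar top",cv2.minEnclosingCircle(top[:,:2].astype(np.float32)),np.median(top[:,2]))
m=(abs(np.linalg.norm(q-[0,0,.0159],axis=1)-.03)<.005)&(q[:,2]>.018)&(q[:,2]<.036)&(g.max(1)-g.min(1)<45)
print("ball",least_squares(lambda c:np.linalg.norm(q[m]-c,axis=1)-.03,[0,0,.016],loss="soft_l1",f_scale=.001).x,m.sum())
ctrl.movep([.528,.1303,.25],DOWN); ctrl.pause(.3); v=wrist_view(); print(get_state()["time"],get_state()["qpos"]); cv2.imwrite("pics/w6.png",v[0])
print(collar(*v,[.528,.1303],.1025,.013))
```

```text
22.425 0.08499910420706255 [ 0.045   0.1029 -0.119 ]
[ 1.6142  0.5202 -1.4204  2.2232  0.5862  0.3871  0.0988]
collar top ((0.002211078302934766, 1.7860913430922665e-05), 0.016494810581207275) 0.07498719616970392
ball [-0.     -0.0003  0.0154] 1426
26.45 [ 0.4478  0.5886 -1.2245  1.6788  0.5746  1.2903 -0.6436]
(((0.5282639861106873, 0.1301851123571396), 0.013384060934185982), np.float64(0.10084706300441593), array([0.5286, 0.1304]), np.float64(0.1128254919982003))
```

View pics/w5.png

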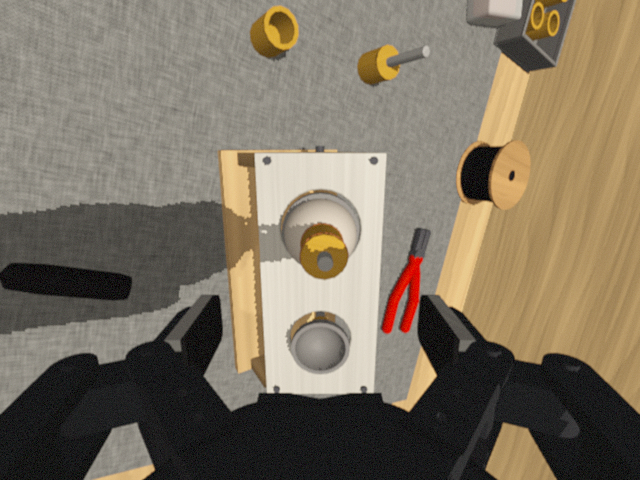

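View pics/w6.png

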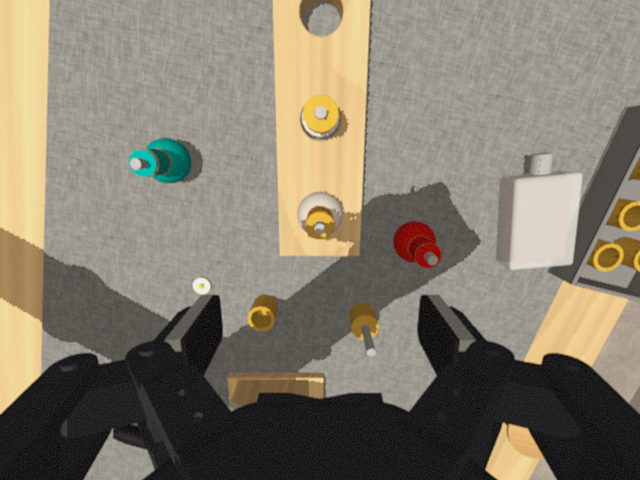

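The large head is seated: its ball is within 0.5 mm of the axis and the collar leans about 2°. The small white head is at (320,212), with red at (415,245) well clear of the fingers and turquoise at (160,160). I'll grasp the small one now.

Run:
```python
from geo import *
from station import ctrl,get_state
np.set_printoptions(precision=4,suppress=True)
x,y,zt=.5284,.1303,.0691
ctrl.movep([x,y,.18],DOWN); ctrl.movel([x,y,zt],max_speed=.1); ctrl.pause(.2)
ctrl.close_gripper(50); ctrl.pause(.3); s=get_state(); print("closed",s["width"],s["contact_force"],s["time"])
ctrl.movel([x,y,zt+.01],max_speed=.03); ctrl.movel([x,y,.28],max_speed=.15); ctrl.pause(.3)
s=get_state(); print("lifted",s["width"],s["contact_force"],s["time"])
b,n,im=ball_in_tool(.024,.0213); print("ball in tool",b,n)
ctrl.movep(PS+N*.20,TILT); s=get_state(); print(s["time"],s["qpos"])
for a in (.15,.10,.06,.045): print(a,ctrl.ik(PS+N*a,TILT))
```

```text
closed 0.024837215236324418 [-1.8294 -1.14    1.5253] 29.1667
lifted 0.024837759201534776 [ 0.1808  0.2992 -1.5576] 31.4417
ball in tool [-0.0004  0.0006  0.0217] 2832
33.125 [ 1.752   0.5577 -1.3893  1.9736  0.2903  0.6314  0.5697]
0.15 [ 1.6149  0.5871 -1.2609  2.0116  0.3527  0.5176  0.5121]
0.1 [ 1.4743  0.6211 -1.1251  2.0373  0.4165  0.4069  0.4528]
0.06 [ 1.3623  0.6524 -1.0131  2.0491  0.4664  0.3207  0.4057]
0.045 [ 1.3209  0.6652 -0.9709  2.0514  0.4846  0.289   0.3883]
```

Run:
```python
from geo import *
from station import ctrl,get_state
np.set_printoptions(precision=4,suppress=True)
for a in (.18,.16,.14,.12,.10,.085,.07,.06,.054): step_to(PS+N*a,TILT,.3)
ctrl.pause(.4); s=get_state(); print("err",s["tcp_pos"]-PS-N*.054,s["time"],s["qpos"][5])
step_to(PS+N*.051,TILT,.1); ctrl.pause(.2)
r=lower2(PS,.051,.039); print(r)
if r[1]:
    ctrl.ungrasp(); ctrl.pause(.3); print(get_state()["width"],force())
    for a in (.055,.065,.08,.10,.13,.16): step_to(PS+N*a,TILT,.6)
    ctrl.pause(.3); v=wrist_view(); cv2.imwrite("pics/w7.png",v[0]); px,P=cloud(*v[1:]); g=v[0][px[:,1],px[:,0]].astype(int)
    for p,R0,h,ct in ((PL,.03,.0157,.059),(PS,.024,.0232,.053)):
        q=(P-p)@np.c_[EX,EY,N]
        m=(abs(np.linalg.norm(q-[0,0,h],axis=1)-R0)<.005)&(q[:,2]>h+.002)&(q[:,2]<h+.019)&(g.max(1)-g.min(1)<45)
        print("ball",least_squares(lambda c:np.linalg.norm(q[m]-c,axis=1)-R0,[0,0,h],loss="soft_l1",f_scale=.001).x,m.sum())
        t=q[(np.hypot(q[:,0],q[:,1])<.024)&(abs(q[:,2]-h-ct)<.004)]; print("collar top",cv2.minEnclosingCircle(t[:,:2].astype(np.float32)),np.median(t[:,2]))
    print(get_state()["time"])
```

```text
err [-0.     -0.      0.0001] 35.775 0.30780540568380854
a 50.0 act 49.99 dFn 0.37 lat 0.13 -0.08 j6 0.299 t 37.0
a 49.0 act 49.01 dFn 0.30 lat 0.24 -0.02 j6 0.297 t 37.4
a 48.0 act 48.00 dFn 0.51 lat 0.16 -0.20 j6 0.295 t 37.9
a 47.0 act 46.99 dFn 0.79 lat 0.07 -0.16 j6 0.293 t 38.4
a 46.0 act 46.00 dFn 0.44 lat 0.28 0.17 j6 0.291 t 38.8
a 45.0 act 45.06 dFn 2.58 lat 0.93 0.26 j6 0.289 t 39.3
a 44.0 act 44.02 dFn 3.65 lat 1.89 0.21 j6 0.286 t 39.8
(0.04399999999999999, True)
0.0853616478730728 [-0.0215  0.0291  0.0482]
ball [-0.0001 -0.0001  0.0153] 1377
collar top ((0.0023069572634994984, -0.00027264197706244886), 0.016467159613966942) 0.07502015510225217
ball [ 0.0002 -0.0001  0.023 ] 1128
collar top ((0.002256253734230995, 0.000570759002584964), 0.013546007685363293) 0.07631970380139157
42.725
```

Run:
```python
from geo import *
from station import ctrl,get_state,vision,ticket
ctrl.movep(PS+N*.24,TILT); ctrl.pause(.5)
im,d=vision.grab_frame("top"); a=np.load("/tmp/top_im.npy"); 
cv2.imwrite("pics/top_end.png",np.hstack([im[180:420,100:500]]*1)); 
print(get_state()["time"],get_state()["width"],force())
```

```text
43.775 0.08541804200337852 [0.14164473 0.07478826 0.09663587]
```

View pics/w7.png

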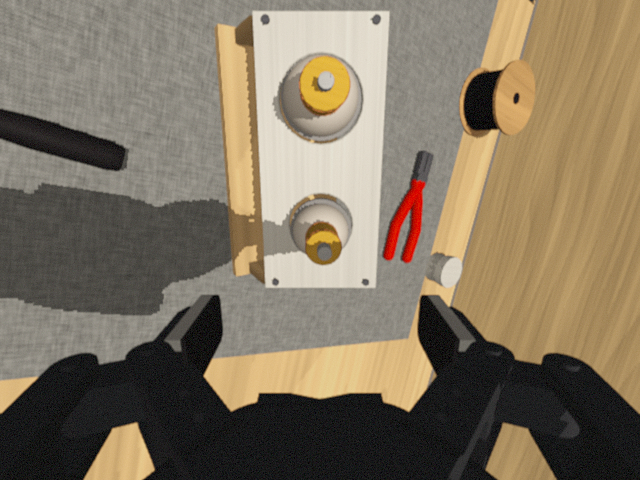

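View pics/top_end.png

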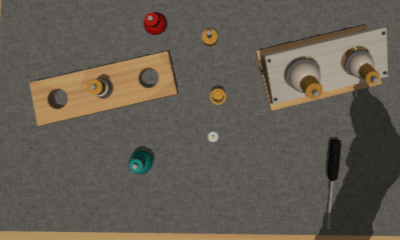

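Both globes sit in their pockets ((320,95) and (322,228) in the wrist view), and the top view shows the bystanders in their original places. Handing in.

```bash
python3 -c "
from station import ticket,get_state
print(ticket.close_job(), get_state()['time'])"
```

```text
the job is handed in; nothing more can be done
the job is handed in; nothing more can be done
```

Both globe heads are seated glass-down in their own pockets and released, and the job was handed in at about 44 s of the 67 s allowed. I gripped each one only by its brass collar. The station gave no verdict on hand-in.

| | Large head | Small head |
|---|---|---|
| Force when the cup took it (release point) | about 2.8 N | about 3.7 N |
| Ball centre off the pocket axis (last wrist-camera fit) | under 0.3 mm | under 0.3 mm |
| Ball centre out of the plate's face | about 15 mm | about 23 mm |
| Collar lean from square | about 2° | about 2.5° |

- **Seat heights:** contact came within about 1 mm of where the depth image predicted for both cups.
- **Bystanders:** by eye, the last top picture shows the tube head, coupler, rod head, screwdriver and LED board where they were. The crop left out the bottle and cutters. The cutters look undisturbed in the last wrist view, and the bottle was last seen before the second grasp. I did not measure any of these positions.
- **What went wrong on the way:** the straight-line descent to the large pocket was refused for joint range. I went down in small joint steps instead and changed arm configuration mid-way to keep joint 6 clear of its limit. My attempt to write my own arm model did not fit this robot, so I dropped it.

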